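# Lock the filter cover of a downdraft spray booth with its two quarter-turn locks

### The job

The filter of the model-maker's spray booth has been changed and its cover is standing a little up on its gasket, both quarter-turn locks open. With your fingertips in the slot of a lock, press the cover down and turn the lock a quarter turn clockwise to its stop, and do the same with the other lock, so that both are home and the cover stays shut by itself when you take your hand away. Do not lift the cover, and leave the bottle, the jar and the model car alone.

Things in the scene. Friction and masses are not known exactly. Their poses are not given: they have to be found in the camera images.
- booth: low white sheet-metal spray booth (all sizes here in mm), 360 (x) x 420 (y) x 120 high, fixed on the bench; origin under its centre at bench height, z up, -x is its front (towards the robot), +y its left. Its grey cover (270 x 400 x 10, two locks near its front edge, suction grille) is hinged along the rear edge at booth x = +97, z = 110; the cover's top lies 120 above the bench when shut. Behind the hinge is a fixed strip 80 wide at the same height.
- cover (a joint): hinge of the cover: 0 = fully shut (hard stop), positive = open. The gasket pushes it up like a spring: it starts at about 0.05 rad, where the locks stand about 11 mm high; pressing it fully shut takes about 5 N at the locks. It goes back up when let go unless a lock holds it; held by the locks it may stay up to about 0.006 rad open.
- lock_left (a joint): turn of the left lock (booth +y side): 0 = open, 1.571 = locked, against a hard stop, growing clockwise seen from above; starts between 0 and 0.4. It stays where it is left; friction about 0.1 N m. A tongue below it hooks under the front rim during the last 0.6 rad: that can happen only while the cover is pressed down, otherwise the tongue runs against the rim at about 1 rad and the lock will not go further unless forced hard.
- lock_right (a joint): the same for the right lock (booth -y side)
- lock_left_slot (a point): centre of the slot of the left lock, on the slot's floor and on the turning axis: booth (-115, +130, 102) when the cover is shut. The lock is a flush round metal dial, 86 across, in the cover, with a straight slot 76 long, 36 wide and 18 deep, closed at both ends and open at the top. The frame turns with the lock: the slot runs along its y axis, z points up out of the cover. Open, the slot lies parallel to the front edge of the cover; locked, it points at the front edge.
- lock_right_slot (a point): the same for the right lock: booth (-115, -130, 102) when the cover is shut
- thinner: white bottle, 64 across and 165 high, loose on the bench on the booth's left; leave alone; origin under its centre
- paint_jar: small glass jar with black cap, 36 across and 46 high, loose on the booth's rear strip; leave alone; origin under its centre
- model_car: red model car 78 long, 32 wide, 30 high, loose on the bench on the booth's right; leave alone; origin under its centre

How it is judged:
By the outcome, as a careful person would: the job done as asked, in the order asked, and still so for the second after the job is handed in, with the robot touching nothing.
It also fails if it takes over 58 s, if anything falls off the work surface, if the arm or the gripper's body presses on something with over 40 N, if the wrist force passes 120 N, or if a joint passes its speed limit or range.

### The arm

A 6-joint arm with a two-finger parallel gripper is mounted at the origin on the work surface. World frame = base frame: x ahead of the robot, y to its left, z up, the work surface at z = 0. Lengths are in m, angles in rad, forces in N, time in s.
With the tool pointing down it reaches from about 0.35 to 0.925 m from the base axis. Payload 6.4 kg.
Tool frame: the origin (TCP) lies at the very end of the fingers, on their centre line; the grasp point (between the pads) lies 19 mm behind it; x points along the fingers, z is the direction in which the jaws open and shut, and the axes are right-handed (so a half turn about x gives the same grasp; the last joint's range is limited). The gripper opens to 94 mm and grips with 3 to 60 N. Pads are 16 mm wide; open, the fingers measure 119 mm over their backs; the gripper's body (75 mm by 177 mm) begins 78 mm behind the grasp point.
Start: joints at [1.037, 0.245, 1.558, -0, 1.339, -0.174], TCP at [0.229, 0.608, 0.171] pointing down, gripper open.
Joint ranges: [-3.13, 3.13], [-1.02, 2.26], [0.13, 2.54], [-0.95, 4.09], [0.21, 2.88], [-2.74, 2.74]. Speed limits (rad/s): [2.57, 2.57, 3.14, 3.14, 3.14, 3.14].

### API

Orientations are given as [roll, pitch, yaw] about the fixed x, y, z axes, in that order (R = Rz(yaw) Ry(pitch) Rx(roll)).
In Python, from workcell import * gives the robot as it stands.
- The arm moves only by the shell command python3 -m pendant 'ROWS' [FORCE]. ROWS is JSON, a list of rows, each a list of 7 numbers: the shift along the world's x, y, z each as a share of 0.04 m, from -1 to 1, then the turn, a rotation vector about the world's x, y, z each as a share of 0.12 rad, from -1 to 1, then the gripper's target within -1 to 1 (shut at 1, half-way at 0, fully open at -1). A call has 1 to 8 rows; each row shifts and turns the commanded pose from where the row before left it; what a row does not reach is not made up. A row lasts 1/10 s, in which the tool goes at most 50 mm and 8.59 degrees, less where a joint would pass 70% of its speed; a pose out of reach is approached as far as the arm can. A call with a number of a shift or a turn outside -1 to 1 is refused whole. A call with a gripper value outside its range is refused whole. The fingers move at their own pace and stop on an object; FORCE is the grip in N (left out, the last holds). Time passes only in rows, so rows that do not move let the fingers close. It gives the time, the measured TCP pose, the force and the opening at its end, in the units of the state.
- state(): the state, without advancing time (a new reading comes with each control period).
- snapshot(name): name is "scene" or "top" or "wrist"; returns a dict with "pixels" (400x640x3 uint8, red, green, blue), "K" (3x3 intrinsics, pixels), "k1" (the pictures are not rectified: a ray, as slopes to the right and down, at radius r is drawn at 1 + k1 r^2 times it, then the intrinsics apply), "cam_to_world" (4x4, takes a point from camera to world coordinates); the wrist camera has in their place "tool_from_camera" (4x4, takes a point from camera to tool coordinates, whose origin is the TCP and whose axes are the tool frame's). Camera axes: x right, y up, looking along -z (the intrinsics and any distortion apply to the point x, -y, -z); pixel columns grow to the right and rows downward; lengths in m; the calibration is good to about 2 mm. A picture is of the moment at which its call begins: read the wrist's pose just before it. There is no depth.
- hand_in(): hands the job in, once; it reports no verdict.
The state is a dict: "time_s": time; "joint_pos": joint angles; "joint_velocities": joint speeds; "tau": joint torques, N m; "ee_pos": TCP position; "ee_rot": TCP orientation; "force": force on the tool from outside, world axes, zero at the start; "wrist_torque": the same for the moment, N m; "gripper_width": opening from 0.0 (shut) to 1.0 (fully open).
Only numpy, scipy, OpenCV 4.12 (cv2) and the standard library are available. Lean on these libraries where they do the work, as an engineer would, in place of code of your own. Each camera call takes 0.05 s, during which the arm holds its last target. There are 200 camera calls.

## Working session

There is one attempt and no reset: what is moved stays moved. The work goes in short steps, Python scripts to look and compute and a shell command to move; the robot and the scene stay as the last step left them, time stands still between calls to the robot, and variables do not carry over. Pictures are saved under pics/ and viewed, on a budget of 10 in all, crops included, one or two more only if the job needs it, and the job is handed in when it is done.

```bash
mkdir -p pics
cat > h.py <<'E'
from workcell import *
import numpy as np, cv2
from scipy.spatial.transform import Rotation as R
def save(im,name): cv2.imwrite('pics/'+name+'.png',im[:,:,::-1])
def ray(s,u,v,T=None):
    K=s['K'];p=np.array([(u-K[0][2])/K[0][0],(v-K[1][2])/K[1][1]]);q=p.copy()
    for _ in range(20): q=p/(1+s['k1']*(q@q))
    d=np.array([q[0],-q[1],-1]);T=np.array(s['cam_to_world'] if T is None else T)
    return T[:3,3],T[:3,:3]@d
def plane(s,u,v,z,T=None):
    o,d=ray(s,u,v,T); return o+d*(z-o[2])/d[2]
E
python3 - <<'E'
from h import *
st=state();print(st['time_s'],st['ee_pos'],st['ee_rot'],st['force'])
a=snapshot('top');b=snapshot('scene')
save(a['pixels'],'top1');save(b['pixels'],'scene1')
import pickle;pickle.dump((a,b),open('s.pkl','wb'))
E
```

```text
0.0 [0.22853118 0.60780861 0.1702931 ] [ 2.97591273  1.56896506 -2.0962824 ] [ 0.11203314 -0.42981778 -0.19370529]
```

View pics/top1.png

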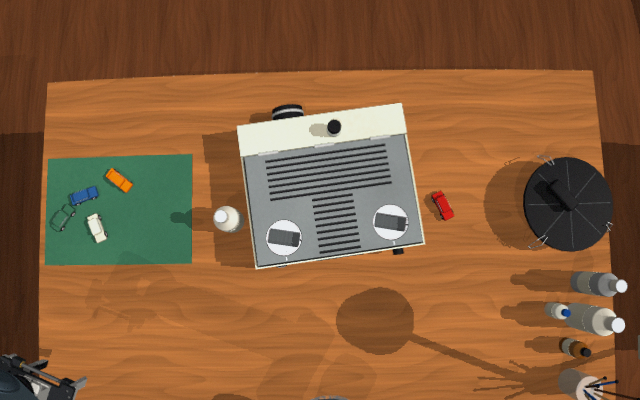

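View pics/scene1.png

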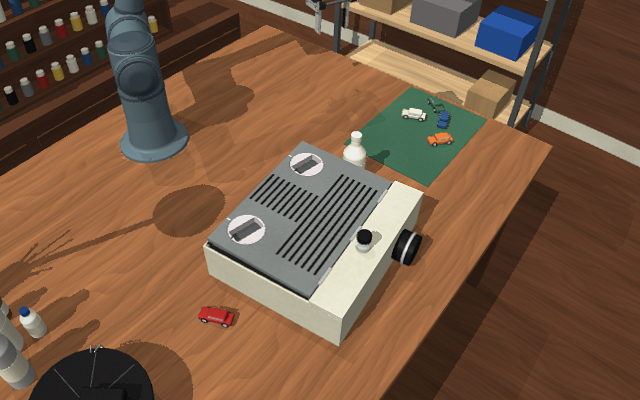

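The top view shows the left dial at about (284,237), the right at (390,222), the bottle at (227,218), the jar at (334,127) and the car at (442,205). The slots look slightly turned. Next I measure them.

Run:
```python
from h import *
import pickle
a,b=pickle.load(open('s.pkl','rb'))
im=a['pixels'];g=im.min(2)
P={}
for n,(u,v) in dict(L=(284,237),R=(390,222)).items():
    m=np.zeros(g.shape,np.uint8);m[v-25:v+26,u-25:u+26]=(g[v-25:v+26,u-25:u+26]>185)*255
    k=cv2.findContours(m,cv2.RETR_EXTERNAL,cv2.CHAIN_APPROX_NONE)[0]
    k=max(k,key=cv2.contourArea);h=cv2.convexHull(k);e=cv2.fitEllipse(h)
    mm=np.zeros_like(m);cv2.drawContours(mm,[h],-1,255,-1);mm=cv2.erode(mm,np.ones((3,3)))
    d=((g<160)&(mm>0)).astype(np.uint8)
    kk=max(cv2.findContours(d,cv2.RETR_EXTERNAL,cv2.CHAIN_APPROX_NONE)[0],key=cv2.contourArea)
    r=cv2.minAreaRect(kk);bx=cv2.boxPoints(r)
    c=plane(a,*e[0],.131);P[n]=c
    pts=np.array([plane(a,*q,.131) for q in bx])
    E=[pts[1]-pts[0],pts[2]-pts[1]];E=sorted(E,key=np.linalg.norm)
    print(n,e,c,'slot centre',pts.mean(0),[np.linalg.norm(x) for x in E],'slotdir deg',np.degrees(np.arctan2(E[1][1],E[1][0])))
d=P['L']-P['R'];print('dist',np.linalg.norm(d),'booth y dir deg',np.degrees(np.arctan2(d[1],d[0])))
st=state();Rt=R.from_euler('xyz',st['ee_rot']).as_matrix();print(Rt.round(3));print(np.array(snapshot('wrist')['tool_from_camera']).round(3))
```

```text
L ((283.387939453125, 237.32383728027344), (34.79430389404297, 34.97830581665039), 21.95370864868164) [0.53090456 0.10240485 0.131     ] slot centre [0.53096799 0.10193844 0.131     ] [np.float64(0.03564802311277201), np.float64(0.0753061167423855)] slotdir deg -99.3977656990928Traceback (most recent call last):
  File "<stdin>", line 12, in <module>
ValueError: max() iterable argument is empty
```

Run:
```python
from h import *
import pickle
a,b=pickle.load(open('s.pkl','rb'))
im=a['pixels'];g=im.min(2)
P={}
for n,(u,v) in dict(L=(284,237),R=(390,222)).items():
    m=np.zeros(g.shape,np.uint8);w=22;m[v-w:v+w,u-w:u+w]=(g[v-w:v+w,u-w:u+w]>185)*255
    pts=cv2.findNonZero(m);pp=pts[:,0].astype(float);pp=pts[np.hypot(*(pp-[u,v]).T)<20]
    (c0,rr)=cv2.minEnclosingCircle(pp);h=cv2.convexHull(pp)
    mm=np.zeros_like(m);cv2.drawContours(mm,[h],-1,255,-1);mm=cv2.erode(mm,np.ones((3,3)))
    d=((g<160)&(mm>0)).astype(np.uint8)
    kk=max(cv2.findContours(d,cv2.RETR_EXTERNAL,cv2.CHAIN_APPROX_NONE)[0],key=cv2.contourArea)
    r=cv2.minAreaRect(kk);bx=cv2.boxPoints(r)
    c=plane(a,*cv2.fitEllipse(h)[0],.131);P[n]=c
    q=np.array([plane(a,*q,.131) for q in bx])
    E=sorted([q[1]-q[0],q[2]-q[1]],key=np.linalg.norm)
    print(n,c0,rr,c,'slot centre',q.mean(0),[np.linalg.norm(x) for x in E],'slotdir deg',np.degrees(np.arctan2(E[1][1],E[1][0])))
d=P['L']-P['R'];print('dist',np.linalg.norm(d),'booth y dir deg',np.degrees(np.arctan2(d[1],d[0])))
st=state();Rt=R.from_euler('xyz',st['ee_rot']).as_matrix();print(Rt.round(3));print(np.array(snapshot('wrist')['tool_from_camera']).round(3))
```

```text
L (283.2744140625, 237.27967834472656) 17.67685890197754 [0.53090456 0.10240485 0.131     ] slot centre [0.53096799 0.10193844 0.131     ] [np.float64(0.03564802311277201), np.float64(0.0753061167423855)] slotdir deg -99.3977656990928
R (389.5740661621094, 222.98147583007812) 18.55423927307129 [ 0.56139114 -0.1557717   0.131     ] slot centre [ 0.56267156 -0.15616692  0.131     ] [np.float64(0.035685088799171226), np.float64(0.07691863795017803)] slotdir deg -100.4750880404506
dist 0.2599703143456683 booth y dir deg 96.73454132576
[[-0.001 -0.936  0.352]
 [-0.001  0.352  0.936]
 [-1.     0.    -0.002]]
[[ 0.001  0.272 -0.962 -0.213]
 [-0.001  0.962  0.272  0.08 ]
 [ 1.     0.     0.001  0.001]
 [ 0.     0.     0.     1.   ]]
```

Booth yaw is about 6.7°, and the dial spacing of 0.260 m matches. The slots are about 0.28 (L) and 0.30 rad (R) clockwise of open. I'll move above the left lock with the fingers 40 mm apart (65 mm over their backs).

```bash
python3 -m pendant '[[0.47,-0.79,0.3,0,0,0.1,0.15],[0.47,-0.79,0.3,0,0,0.1,0.15],[0.47,-0.79,0.3,0,0,0.1,0.15],[0.47,-0.79,0.3,0,0,0.1,0.15],[0.47,-0.79,0,0,0,0.1,0.15],[0.47,-0.79,0,0,0,0.1,0.15],[0.47,-0.79,0,0,0,0.1,0.15],[0.47,-0.79,0,0,0,0.1,0.15]]' && python3 -m pendant '[[0.47,-0.79,0,0,0,0.1,0.15],[0.47,-0.79,0,0,0,0.1,0.15],[0.47,-0.79,0,0,0,0.1,0.15],[0.47,-0.79,0,0,0,0.1,0.15],[0.47,-0.79,0,0,0,0.1,0.15],[0.47,-0.79,0,0,0,0.1,0.15],[0.47,-0.79,0,0,0,0.1,0.15],[0.47,-0.79,0,0,0,0.1,0.15]]'
```

```text
time_s: 0.95
ee_pos: [0.3796, 0.3542, 0.2191]
ee_rot: [2.431, 1.571, -2.544]
force: [0.6, -0.3, -1.0]
gripper_width: 0.427
time_s: 1.75
ee_pos: [0.53, 0.1014, 0.2191]
ee_rot: [1.463, 1.571, 2.867]
force: [1.5, -0.5, -0.2]
gripper_width: 0.428
```

```bash
cat >> h.py <<'E'
def tool():
    st=state();T=np.eye(4);T[:3,:3]=R.from_euler('xyz',st['ee_rot']).as_matrix();T[:3,3]=st['ee_pos']
    return st,T
def yaw(T): return np.degrees(np.arctan2(T[1,2],T[0,2]))
def wrist(name):
    st,T=tool();s=snapshot('wrist');s['T']=T@np.array(s['tool_from_camera']);save(s['pixels'],name)
    import pickle;pickle.dump(s,open('w.pkl','wb'));print(st['time_s'],st['ee_pos'],'yaw',yaw(T));return s
E
python3 -c "
from h import *
s=wrist('w1')
T=s['T']
for z in (.131,):
  for p in ((.531,.102),):
    c=np.linalg.inv(T)@np.array([*p,z,1]);print(c, s['K'][0][0]*c[0]/-c[2]+s['K'][0][2], s['K'][1][1]*-c[1]/-c[2]+s['K'][1][2])
"
```

```text
1.75 [0.53004074 0.1013524  0.21913671] yaw 80.40371433873571
[-1.11562739e-04  4.17687837e-03 -3.11893853e-01  1.00000000e+00] 323.9255953489155 192.102381659367
```

View pics/w1.png

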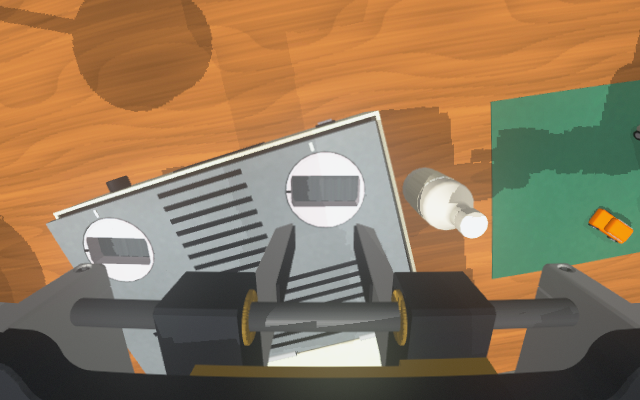

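The left dial is at about (325,189) with its slot level, against a prediction of (324,192). That agrees to about 2 mm, so I go in and press.

```bash
python3 -m pendant '[[0.02,0.01,-0.6,0,0,0,0.15],[0,0,-0.6,0,0,0,0.15],[0,0,-0.6,0,0,0,0.15],[0,0,-0.4,0,0,0,0.15],[0,0,-0.2,0,0,0,0.15],[0,0,-0.1,0,0,0,0.15],[0,0,0,0,0,0,0.15]]'; python3 -m pendant '[[0,0,-0.1,0,0,0,0.15],[0,0,-0.1,0,0,0,0.15],[0,0,-0.1,0,0,0,0.15],[0,0,0,0,0,0,0.15]]'
```

```text
time_s: 2.5
ee_pos: [0.5305, 0.1033, 0.1194]
ee_rot: [2.019, 1.571, -2.861]
force: [0.3, 0.4, -0.8]
gripper_width: 0.423
time_s: 2.9
ee_pos: [0.5301, 0.1032, 0.1068]
ee_rot: [1.689, 1.57, 3.092]
force: [-0.3, -0.2, -0.0]
gripper_width: 0.424
```

```bash
python3 -m pendant '[[0,0,-0.08,0,0,0,0.15],[0,0,0,0,0,0,0.15]]'; python3 -m pendant '[[0,0,-0.08,0,0,0,0.15],[0,0,0,0,0,0,0.15]]';  python3 -m pendant '[[0,0,-0.05,0,0,0,0.15],[0,0,0,0,0,0,0.15]]'
```

```text
time_s: 3.1
ee_pos: [0.5302, 0.1032, 0.1038]
ee_rot: [1.692, 1.57, 3.095]
force: [0.2, -0.1, 0.9]
gripper_width: 0.423
time_s: 3.3
ee_pos: [0.5302, 0.1032, 0.1005]
ee_rot: [1.736, 1.57, 3.139]
force: [-0.2, -0.4, 0.2]
gripper_width: 0.427
time_s: 3.5
ee_pos: [0.5303, 0.1032, 0.0987]
ee_rot: [1.752, 1.57, -3.129]
force: [-0.1, -0.1, -0.8]
gripper_width: 0.424
```

No contact force below the expected floor height, so I look.

```bash
python3 -c "
from h import *
s=wrist('w2x');b=snapshot('scene')
im=np.vstack([cv2.resize(s['pixels'][80:320,120:540],(630,360)),cv2.resize(b['pixels'][90:210,220:430],(420,240))[:, :] if 0 else cv2.resize(b['pixels'][100:180,230:370],(630,236),interpolation=2)[:236]])
save(im,'w2');st=state();print(st['force'],st['wrist_torque'],st['tau'])
"
```

```text
3.5 [0.53027929 0.10319278 0.09868233] yaw 80.38518449968998
[ 0.38647652 -0.3508393  -1.16976145] [ 0.04616936  0.02049613 -0.02108595] [-7.88206944e-04 -3.19481206e+01 -2.91178501e+01 -4.49647676e-03
  7.67605891e-02 -1.55146006e-05]
```

View pics/w2.png

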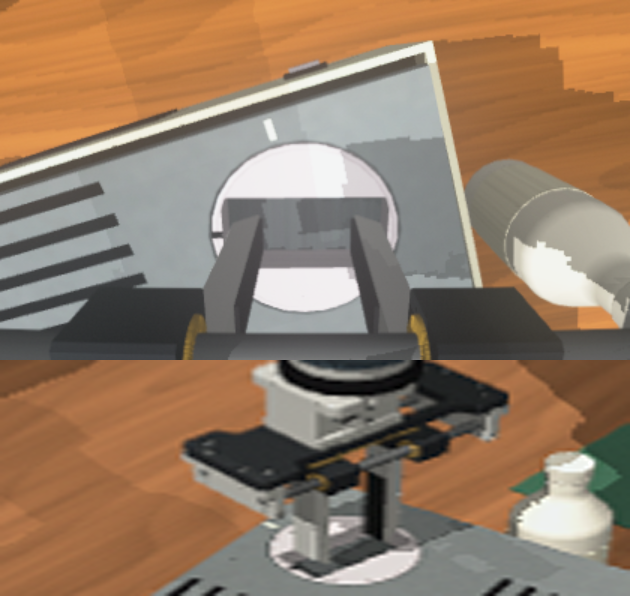

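Both fingers are in the slot, dial centre about (305,225) in the crop, slightly towards the far (front) side. I keep lowering gently.

```bash
for i in 1 2 3; do python3 -m pendant '[[0,0,-0.05,0,0,0,0.15],[0,0,0,0,0,0,0.15]]' | egrep 'pos|force'; done
```

```text
ee_pos: [0.5303, 0.1032, 0.0967]
force: [-0.3, 0.1, -0.2]
ee_pos: [0.5302, 0.1032, 0.0946]
force: [0.7, 0.1, 0.0]
ee_pos: [0.5302, 0.1032, 0.0926]
force: [-0.6, -0.6, -0.2]
```

Run:
```python
from h import *
import pickle
a,b=pickle.load(open('s.pkl','rb'));w=pickle.load(open('w.pkl','rb'))
def tri(rs):
    A=sum(np.eye(3)-np.outer(d,d)/(d@d) for o,d in rs);y=sum((np.eye(3)-np.outer(d,d)/(d@d))@o for o,d in rs)
    return np.linalg.solve(A,y)
g=b['pixels'].min(2);C={}
for n,(u,v) in dict(L=(306,164),R=(246,229)).items():
    m=np.zeros(g.shape,np.uint8);m[v-22:v+22,u-26:u+26]=(g[v-22:v+22,u-26:u+26]>185)*255
    N,lab,stt,_=cv2.connectedComponentsWithStats(m)
    p=np.argwhere(m)[:,::-1].astype(np.int32);p=p[np.hypot(*(p-[u,v]).T)<20];e=cv2.fitEllipse(cv2.convexHull(p));C[n]=e[0];print(n,e)
t=dict(L=(283.3,237.3),R=(389.7,222.9))
for n in 'LR': print(n,tri([ray(a,*t[n]),ray(b,*C[n])]))
# fingertips-in-slot wrist view: where TCP at z falls
print(plane(a,*t['L'],.12),plane(b,*C['L'],.12),plane(b,*C['L'],.131))
```

```text
L ((305.34344482421875, 163.30471801757812), (22.96241569519043, 35.07708740234375), 99.7076187133789)
R ((245.59518432617188, 228.73756408691406), (29.826492309570312, 37.59697723388672), 90.28764343261719)
L [0.5295944  0.10142298 0.12969754]
R [ 0.55961856 -0.15550981  0.12584028]
[0.5313468  0.10336087 0.12      ] [0.52164054 0.10843385 0.12      ] [0.52916536 0.09890653 0.131     ]
```

```bash
python3 -c "
from h import *
s=wrist('w3x');b=snapshot('scene');t=snapshot('top')
st,T=tool()
def proj(c,p,M=None):
  M=np.array(c['cam_to_world'] if M is None else M);q=np.linalg.inv(M)@np.array([*p,1]);x=np.array([q[0],-q[1]])/-q[2];x*=1+c['k1']*(x@x);return x[0]*c['K'][0][0]+c['K'][0][2],x[1]*c['K'][1][1]+c['K'][1][2]
for o in (-.0265,.0265):
  p=T[:3,3]+T[:3,2]*o
  print(proj(b,p),proj(s,p,s['T']))
crop=b['pixels'][110:190,260:365]
im=np.vstack([cv2.resize(s['pixels'][140:280,220:440],(630,400),interpolation=2),cv2.resize(crop,(262*2,200),interpolation=2)[:,:] if 0 else np.pad(cv2.resize(crop,(262,200),interpolation=2),((0,0),(0,368),(0,0)))])
im[400:,262:262+368]=cv2.resize(b['pixels'][145:180,280:345],(368,200),interpolation=2)
save(im,'w3')
"
```

```text
4.2 [0.53023706 0.10318911 0.09264183] yaw 80.38755240347427
(np.float64(299.0053277324846), np.float64(177.97711119712716)) (np.float64(289.69023187632433), np.float64(220.0089966992137))
(np.float64(314.06724416820623), np.float64(168.91549437191506)) (np.float64(356.1062856237016), np.float64(219.9902945116474))
```

View pics/w3.png

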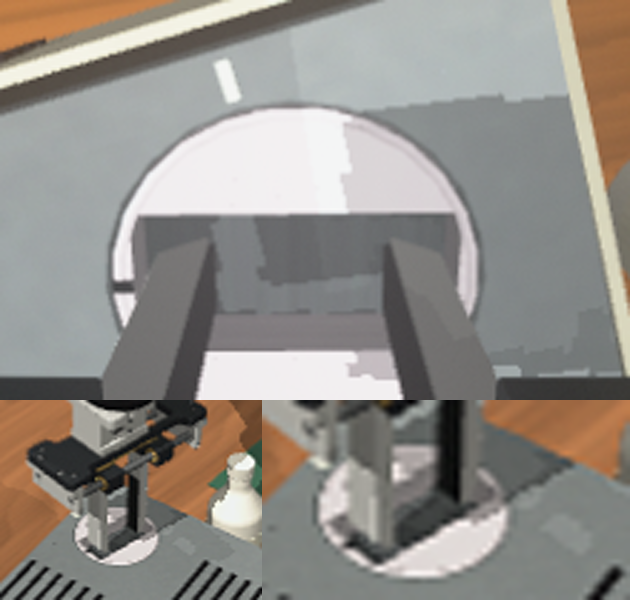

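```bash
python3 -c "
from h import *
import pickle
s=pickle.load(open('w.pkl','rb'));print(s['K'],s['k1'],state()['gripper_width'])
C=np.array(s['tool_from_camera']);print(C)
for u,v,z in ((294,224,-.02),(356,224,.02),(277,227,-.0325),(374,227,.0325)):
  o,d=ray(s,u,v,C);print(u,v,o+d*(z-o[2])/d[2])
o1,d1=ray(s,220+108/2.864,140+270/2.864);
l=plane(s,257.7,234,.131,s['T']);r=plane(s,388.3,234,.131,s['T']);print(np.linalg.norm(l-r))
l=plane(s,257.7,234,.120,s['T']);r=plane(s,388.3,234,.12,s['T']);print(np.linalg.norm(l-r))
"
```

```text
[[284.24626955   0.         324.0272687 ]
 [  0.         284.24626955 195.90900396]
 [  0.           0.           1.        ]] -0.050907905661272956 0.4248708762004361
[[ 6.60406545e-04  2.71385792e-01 -9.62470423e-01 -2.13185624e-01]
 [-6.60907235e-04  9.62470541e-01  2.71385372e-01  7.97608405e-02]
 [ 9.99999564e-01  4.56878990e-04  8.14982678e-04  1.15943467e-03]
 [ 0.00000000e+00  0.00000000e+00  0.00000000e+00  1.00000000e+00]]
294 224 [-0.02750401  0.00701371 -0.02      ]
356 224 [-0.0554332   0.01793976  0.02      ]
277 227 [-0.02481166  0.00366055 -0.0325    ]
374 227 [-0.04643824  0.01236945  0.0325    ]Traceback (most recent call last):
  File "<string>", line 8, in <module>
    o1,d1=ray(s,220+108/2.864,140+270/2.864);
          ~~~^^^^^^^^^^^^^^^^^^^^^^^^^^^^^^^
  File "h.py", line 8, in ray
    d=np.array([q[0],-q[1],-1]);T=np.array(s['cam_to_world'] if T is None else T)
                                           ~^^^^^^^^^^^^^^^^
KeyError: 'cam_to_world'
```

```bash
for i in 1 2 3 4; do python3 -m pendant '[[0,0,-0.05,0,0,0,0.15],[0,0,0,0,0,0,0.15]]' | egrep 'pos|force'; done; python3 -c "
from h import *
import pickle
s=pickle.load(open('w.pkl','rb'))
for z in (.12,.131):
  l=plane(s,257.7,234,z,s['T']);r=plane(s,388.3,234,z,s['T']);print(np.linalg.norm(l-r),(l+r)/2)
print(state()['wrist_torque'])"
```

```text
ee_pos: [0.5302, 0.1032, 0.0907]
force: [0.5, -0.4, -0.2]
ee_pos: [0.5302, 0.1032, 0.0886]
force: [0.3, -0.1, 0.1]
ee_pos: [0.5302, 0.1032, 0.0866]
force: [-0.0, -1.0, 0.9]
ee_pos: [0.5302, 0.1032, 0.0846]
force: [0.4, 0.4, 0.2]
0.09254265702861211 [0.53096154 0.10331551 0.12      ]
0.08706579891545123 [0.52628248 0.10416421 0.131     ]
[ 0.03434035 -0.00457603 -0.0318402 ]
```

The cover still reads as raised (dial top at about .131), and the tips look about 35 mm behind the reported TCP. I keep lowering in small steps until contact.

```bash
for i in 1 2 3 4 ; do python3 -m pendant '[[0,0,-0.05,0,0,0,0.15],[0,0,0,0,0,0,0.15]]' | egrep 'pos|force'; done; python3 -c "
from h import *
s=wrist('w4x')
save(cv2.resize(s['pixels'][120:300,200:460],(780,540),interpolation=2),'w4')"
```

```text
ee_pos: [0.5303, 0.1032, 0.0827]
force: [-0.2, 0.9, 0.3]
ee_pos: [0.5302, 0.1032, 0.0807]
force: [0.0, -0.9, 0.7]
ee_pos: [0.5305, 0.1032, 0.0788]
force: [0.7, -0.1, -0.2]
ee_pos: [0.5306, 0.1032, 0.0769]
force: [-0.2, 0.2, 0.9]
5.95 [0.53056033 0.10318364 0.07690323] yaw 80.38584270405543
```

View pics/w4.png

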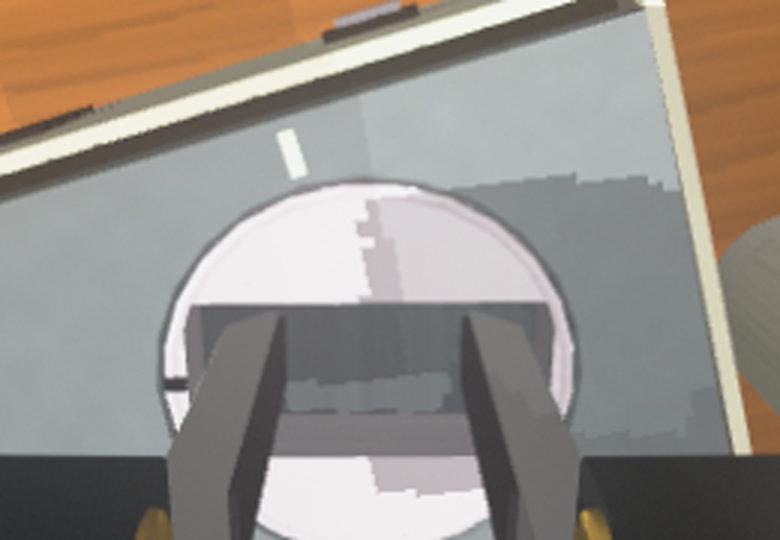

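The dial has grown less than a fixed cover would give, and x shifted slightly from z≈.079. Contact has probably just begun, so shut should come near TCP z≈.068.

```bash
for i in 1 2 3 4 5 ; do python3 -m pendant '[[0,0,-0.05,0,0,0,0.15],[0,0,0,0,0,0,0.15]]' | egrep 'pos|force'; done; python3 -c "
from h import *
print(tool()[0]['wrist_torque'],tool()[0]['tau'])"
```

```text
ee_pos: [0.5306, 0.1032, 0.075]
force: [-0.5, -0.2, 2.2]
ee_pos: [0.5306, 0.1032, 0.073]
force: [-0.4, 0.8, 3.2]
ee_pos: [0.5306, 0.1032, 0.071]
force: [-0.4, -0.6, 4.6]
ee_pos: [0.5307, 0.1032, 0.069]
force: [-0.9, -0.1, 4.2]
ee_pos: [0.5308, 0.1032, 0.068]
force: [-3.0, -0.8, 10.0]
[ 0.0050767   0.59275062 -0.01854022] [-2.13232655e-01 -2.81778109e+01 -2.53818744e+01  4.38576029e-02
 -7.67788924e-01 -2.16891139e-02]
```

Contact confirmed: about 4.5 N while pressing, then the hard stop with 10 N at z=.068. Now I turn clockwise.

```bash
python3 -m pendant '[[0,0,0,0,0,-0.8,0.15],[0,0,0,0,0,-0.8,0.15],[0,0,0,0,0,-0.8,0.15],[0,0,0,0,0,-0.8,0.15],[0,0,0,0,0,-0.8,0.15],[0,0,0,0,0,-0.8,0.15],[0,0,0,0,0,-0.8,0.15],[0,0,0,0,0,0,0.15]]'; python3 -c "
from h import *
st,T=tool();print(yaw(T),st['wrist_torque'])"
```

```text
time_s: 7.8
ee_pos: [0.5311, 0.1023, 0.0681]
ee_rot: [-1.801, 1.569, -1.071]
force: [-2.1, -2.7, 9.4]
gripper_width: 0.423
41.80758968126893 [-0.63940475  0.50021412 -0.10763845]
```

```bash
python3 -m pendant '[[0,0,0,0,0,-0.8,0.15],[0,0,0,0,0,-0.8,0.15],[0,0,0,0,0,-0.8,0.15],[0,0,0,0,0,-0.8,0.15],[0,0,0,0,0,-0.8,0.15],[0,0,0,0,0,-0.8,0.15],[0,0,0,0,0,-0.8,0.15],[0,0,0,0,0,0,0.15]]'; python3 -c "
from h import *
st,T=tool();print(yaw(T),st['wrist_torque'])"; python3 -m pendant '[[0,0,0,0,0,-0.6,0.15],[0,0,0,0,0,-0.6,0.15],[0,0,0,0,0,0,0.15]]'; python3 -c "
from h import *
st,T=tool();print(yaw(T),st['wrist_torque'])"
```

```text
time_s: 8.6
ee_pos: [0.5313, 0.1025, 0.0681]
ee_rot: [-0.735, 1.569, -0.677]
force: [-1.6, -2.2, 8.0]
gripper_width: 0.42
3.294740171039644 [-0.43154729  0.32241664 -0.03050064]
time_s: 8.9
ee_pos: [0.5316, 0.1027, 0.0681]
ee_rot: [-0.271, 1.568, -0.357]
force: [0.3, -1.9, 8.3]
gripper_width: 0.423
-4.931530143248147 [-0.36244456  0.17438926  0.01664756]
```

```bash
for i in 1 2 3; do python3 -m pendant '[[0,0,0,0,0,-0.4,0.15],[0,0,0,0,0,0,0.15]]'|grep force; python3 -c "
from h import *
st,T=tool();print(yaw(T),st['wrist_torque'],st['tau'][5])"; done; python3 -c "
from h import *
s=wrist('w5x')
save(cv2.resize(s['pixels'][120:300,200:460],(780,540),interpolation=2),'w5')"
```

```text
force: [0.6, -2.2, 6.8]
-7.651392088515121 [-0.33225827  0.16679865 -0.05784829] 0.15579089988023043
force: [-1.0, -2.1, 7.4]
-10.320063268475051 [-0.46456593  0.19037414  0.42395277] 0.56539261713624
force: [0.6, -1.2, 7.7]
-12.753347570759804 [-0.31765374  0.21940753  1.98705163] 2.1452218294143677
9.5 [0.53156055 0.10247669 0.06810394] yaw -12.753347570759804
```

View pics/w5.png

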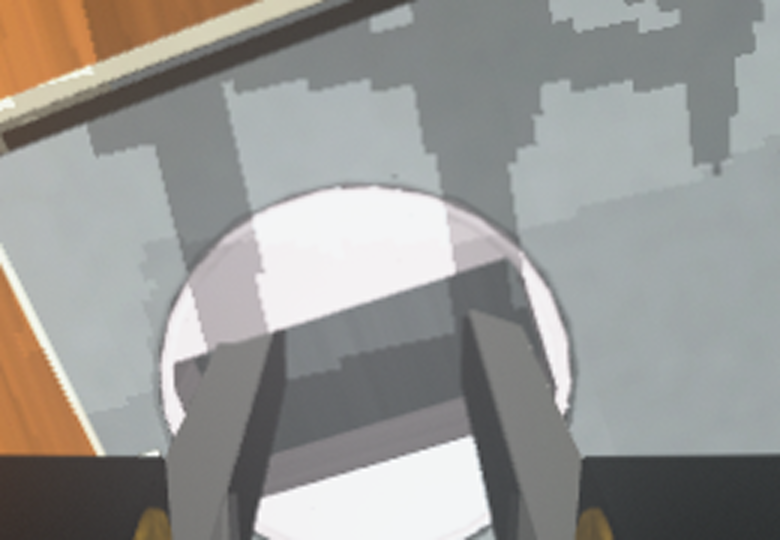

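The torque climbed sharply (0.42, then 2 N m) at tool yaw -10° to -12.7°, as expected for the hard stop plus about 17° of play. The slot now points at the front edge. I back off the turn, lift out and go to the right lock.

```bash
python3 -m pendant '[[0,0,0,0,0,0.8,0.15],[0,0,0,0,0,0.8,0.15],[0,0,0,0,0,0.8,0.15],[0,0,0.4,0,0,0,0.15],[0,0,0.6,0,0,0,0.15],[0,0,0.6,0,0,0,0.15],[0,0,0,0,0,0,0.15]]'; python3 -m pendant '[[0.09,-0.81,0,0,0,1,0.15],[0.09,-0.81,0,0,0,1,0.15],[0.09,-0.81,0,0,0,1,0.15],[0.09,-0.81,0,0,0,1,0.15],[0.09,-0.81,0,0,0,1,0.15],[0.09,-0.81,0,0,0,1,0.15],[0.09,-0.81,0,0,0,1,0.15],[0.09,-0.81,0,0,0,1,0.15]]';python3 -m pendant '[[0,0,0,0,0,0.95,0.15],[0,0,0,0,0,0.95,0.15],[0,0,0,0,0,0.95,0.15],[0,0,0,0,0,0,0.15]]'; python3 -c "
from h import *
s=wrist('w6');t=snapshot('top');import pickle;pickle.dump(t,open('t.pkl','wb'));save(t['pixels'],'t6')"
```

```text
time_s: 10.25
ee_pos: [0.5326, 0.1032, 0.1337]
ee_rot: [-0.061, 1.565, -0.002]
force: [0.7, -0.3, -0.3]
gripper_width: 0.422
time_s: 11.05
ee_pos: [0.5582, -0.1568, 0.1286]
ee_rot: [1.616, 1.568, 2.64]
force: [0.4, -0.5, 0.6]
gripper_width: 0.425
time_s: 11.45
ee_pos: [0.5582, -0.1556, 0.1287]
ee_rot: [1.308, 1.568, 2.669]
force: [-0.0, 1.5, -0.1]
gripper_width: 0.429
11.45 [ 0.55818667 -0.15564623  0.12873819] yaw 77.95009276885318
```

View pics/w6.png

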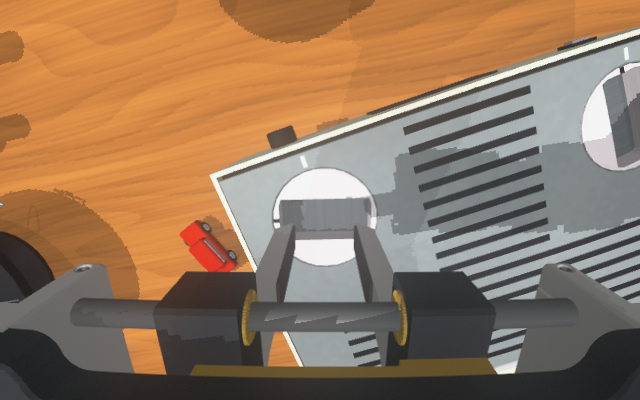

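The right dial is at about (325,217) with its slot level. The left dial (615,115) has its slot pointing at the front mark. I correct from this view.

```bash
python3 -c "
from h import *
import pickle
s=pickle.load(open('w.pkl','rb'))
m=(s['pixels'].min(2)>195).astype(np.uint8);mm=np.zeros_like(m);mm[165:268,270:380]=m[165:268,270:380]
p=cv2.findNonZero(mm);p=p[np.hypot(*(p[:,0]-[325,217]).T)<54];e=cv2.fitEllipse(cv2.convexHull(p));print(e)
for z in (.121,.125): print(plane(s,*e[0],z,s['T']))
print([np.linalg.norm(plane(s,e[0][0]-51.5,e[0][1],z,s['T'])-plane(s,e[0][0]+51.5,e[0][1],z,s['T'])) for z in (.121,.131)])
"
```

```text
((324.38323974609375, 215.80616760253906), (98.473876953125, 102.46165466308594), 107.60494232177734)
[ 0.5579583  -0.15433792  0.121     ]
[ 0.55656534 -0.15404545  0.125     ]
[np.float64(0.08501865018627319), np.float64(0.08117431550834019)]
```

```bash
python3 -m pendant '[[0.07,0,-0.4,0,0,0.2,0.15],[0,0,-0.4,0,0,0,0.15],[0,0,-0.3,0,0,0,0.15],[0,0,-0.15,0,0,0,0.15],[0,0,0,0,0,0,0.15]]'; for i in 1 2 3 4 5; do python3 -m pendant '[[0,0,-0.05,0,0,0,0.15],[0,0,0,0,0,0,0.15]]' | egrep 'pos|force'; done
```

```text
time_s: 12.05
ee_pos: [0.561, -0.1555, 0.0792]
ee_rot: [1.298, 1.568, 2.683]
force: [-0.5, -0.2, 0.1]
gripper_width: 0.423
ee_pos: [0.5624, -0.1562, 0.0794]
force: [-0.3, 0.4, 0.5]
ee_pos: [0.5622, -0.1561, 0.0772]
force: [-0.0, -0.1, -0.9]
ee_pos: [0.5619, -0.156, 0.0748]
force: [-0.8, -0.2, -0.3]
ee_pos: [0.5618, -0.1559, 0.0726]
force: [-0.2, -0.3, 0.2]
ee_pos: [0.5618, -0.1559, 0.0706]
force: [-0.2, -0.1, -0.0]
```

```bash
for i in 1 2 3; do python3 -m pendant '[[0,0,-0.035,0,0,0,0.15],[0,0,0,0,0,0,0.15]]' | egrep 'pos|force'; done
```

```text
ee_pos: [0.5621, -0.156, 0.0695]
force: [-0.0, -0.2, 0.2]
ee_pos: [0.5622, -0.1561, 0.0687]
force: [-1.4, 1.1, 5.1]
ee_pos: [0.5623, -0.1561, 0.0681]
force: [-3.4, 1.8, 10.1]
```

```bash
q(){ python3 -c "
from h import *
st,T=tool();print(yaw(T),st['wrist_torque'][2],st['ee_pos'],st['force'])"; }
for i in 1 2; do python3 -m pendant '[[0,0,0,0,0,-0.8,0.15],[0,0,0,0,0,-0.8,0.15],[0,0,0,0,0,-0.8,0.15],[0,0,0,0,0,-0.8,0.15],[0,0,0,0,0,-0.8,0.15],[0,0,0,0,0,-0.8,0.15],[0,0,0,0,0,-0.8,0.15],[0,0,0,0,0,0,0.15]]'>/dev/null; q; done
python3 -m pendant '[[0,0,0,0,0,-0.6,0.15],[0,0,0,0,0,-0.6,0.15],[0,0,0,0,0,0,0.15]]'>/dev/null;q
python3 -m pendant '[[0,0,0,0,0,-0.4,0.15],[0,0,0,0,0,0,0.15]]'>/dev/null;q
```

```text
40.762973205414745 -0.027774787106633357 [ 0.56283984 -0.15713753  0.06810829] [-0.84490322 -1.31505005  6.17739395]
2.274088222177335 -0.07545483761361939 [ 0.56200413 -0.15723681  0.06807992] [-4.79052703 -1.72511037  8.32071508]
-5.950159424431462 -0.14914023984962288 [ 0.56190616 -0.15718519  0.06807962] [-4.83437134 -1.46812506  8.23426605]
-8.662952973205353 0.0480125268842999 [ 0.56248621 -0.15622739  0.06808803] [-2.41433409  1.54347461  8.38405881]
```

```bash
q(){ python3 -c "
from h import *
st,T=tool();print(yaw(T),st['wrist_torque'][2],st['ee_pos'],st['force'])"; }
for i in 1 2; do python3 -m pendant '[[0,0,0,0,0,-0.4,0.15],[0,0,0,0,0,0,0.15]]'>/dev/null;q;done
python3 -m pendant '[[0,0,0,0,0,0,0.15],[0,0,0,0,0,0,0.15]]'>/dev/null;q
```

```text
-11.255617943831156 0.8923840613096625 [ 0.56275681 -0.15562011  0.06805798] [-1.13806821  3.38229714  7.8820436 ]
-13.66353663337614 2.6356556644708813 [ 0.5626881  -0.15570682  0.06807835] [-1.28834797  3.28358301  8.33439477]
-13.62879680822976 2.562057978542994 [ 0.56271158 -0.15572827  0.06808683] [-0.70669557  2.95054353  7.71632658]
```

Same hard-stop signature on the right lock. I back off, lift, and retreat clear so I can check from above.

```bash
python3 -m pendant '[[0,0,0,0,0,0.85,0.15],[0,0,0,0,0,0.85,0.15],[0,0,0,0,0,0.85,0.15],[0,0,0.4,0,0,0,0.15],[0,0,0.6,0,0,0,0.15],[0,0,0.8,0,0,0,0.15],[0,0,0.8,0,0,0,0.15],[0,0,0.8,0,0,0,0.15]]'; python3 -m pendant '[[-0.7,0.1,0.3,0,0,0.2,0.15],[-0.7,0.1,0.3,0,0,0.2,0.15],[-0.7,0.1,0,0,0,0.2,0.15],[-0.7,0.1,0,0,0,0.2,0.15],[-0.7,0.1,0,0,0,0.2,0.15],[-0.5,0.1,0,0,0,0,0.15],[0,0,0,0,0,0,0.15],[0,0,0,0,0,0,0.15]]'
python3 - <<'E'
from h import *
t=snapshot('top');w=wrist('w7');b=snapshot('scene')
i=lambda x:cv2.resize(x,(400,300),interpolation=2)
save(np.vstack([np.hstack([i(t['pixels'][95:275,215:455]),i(b['pixels'][120:340,190:440])]),np.hstack([i(w['pixels']),i(t['pixels'])])]),'final')
E
```

```text
time_s: 17.15
ee_pos: [0.5619, -0.1561, 0.2046]
ee_rot: [-0.814, 1.57, -0.757]
force: [0.8, 0.2, 0.2]
gripper_width: 0.424
time_s: 17.95
ee_pos: [0.4024, -0.1323, 0.2274]
ee_rot: [-0.732, 1.569, -0.555]
force: [0.8, -0.1, -0.9]
gripper_width: 0.429
18.0 [ 0.40269428 -0.13229421  0.22728079] yaw 10.204512624985181
```

View pics/final.png

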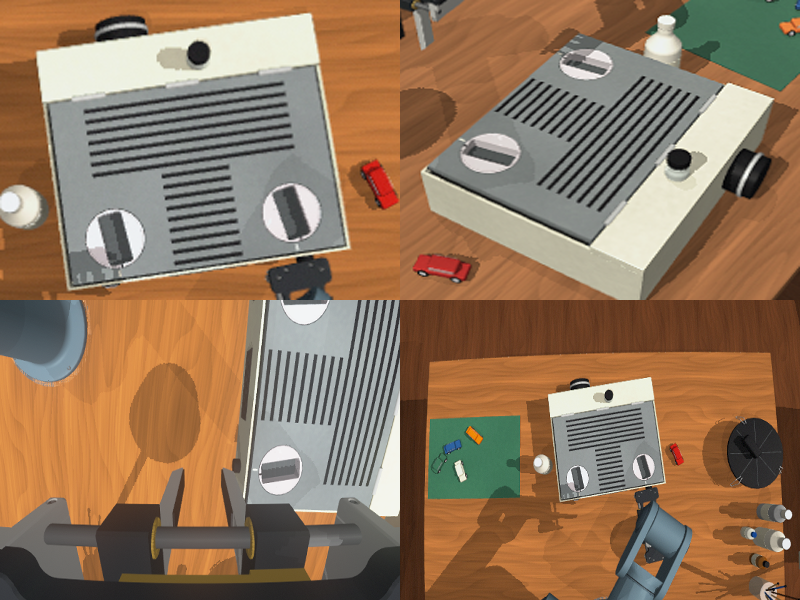

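Both slots point roughly at the front edge, the cover looks flush, and the bottle, jar and car are in place. I measure the slot angles the same way as at the start.

Run:
```python
from h import *
a=snapshot('top');g=a['pixels'].min(2);P={}
for n,(u,v) in dict(L=(284,237),R=(390,222)).items():
    p=np.argwhere(g>185)[:,::-1].astype(np.int32);p=p[np.hypot(*(p-[u,v]).T)<20];h=cv2.convexHull(p)
    mm=np.zeros(g.shape,np.uint8);cv2.drawContours(mm,[h],-1,255,-1);mm=cv2.erode(mm,np.ones((3,3)))
    d=((g<150)&(mm>0)).astype(np.uint8)
    kk=max(cv2.findContours(d,cv2.RETR_EXTERNAL,cv2.CHAIN_APPROX_NONE)[0],key=cv2.contourArea)
    q=np.array([plane(a,*x,.12) for x in cv2.boxPoints(cv2.minAreaRect(kk))])
    E=sorted([q[1]-q[0],q[2]-q[1]],key=np.linalg.norm);c=q.mean(0);P[n]=c
    print(n,c,[np.linalg.norm(x) for x in E],np.degrees(np.arctan2(E[1][1],E[1][0]))%180)
d=P['L']-P['R'];print(np.linalg.norm(d),np.degrees(np.arctan2(d[1],d[0]))-90)
```

```text
L [0.52980395 0.10265378 0.12      ] [np.float64(0.0359787830201015), np.float64(0.07589194288075772)] 12.981466468932155
R [ 0.56160093 -0.15567219  0.12      ] [np.float64(0.03525416030407405), np.float64(0.07614545364577528)] 17.170407037245866
0.2602755372317945 7.017160540075338
```

The coarse top view gives 13° and 17° against the expected 7°. At about 2 mm per pixel that could be error, or the locks could be short of home, so I look closer with the wrist camera seeing both.

```bash
python3 -m pendant '[[0.2,0.6,0.3,0,0,0,0.15],[0.2,0.6,0.3,0,0,0,0.15],[0.2,0.6,0.3,0,0,0,0.15],[0.2,0.5,0.3,0,0,0,0.15],[0,0,0,0,0,0,0.15],[0,0,0,0,0,0,0.15]]'
python3 - <<'E'
from h import *
s=wrist('w8x');save(cv2.resize(s['pixels'][:400,320:640],(600,750),interpolation=2)[:600],'w8')
E
```

```text
time_s: 18.75
ee_pos: [0.4342, -0.0401, 0.2744]
ee_rot: [-3.0, 1.57, -2.82]
force: [-0.3, 0.6, 0.1]
gripper_width: 0.428
18.75 [ 0.43422202 -0.04011994  0.27437845] yaw 10.313886876754623
```

View pics/w8.png

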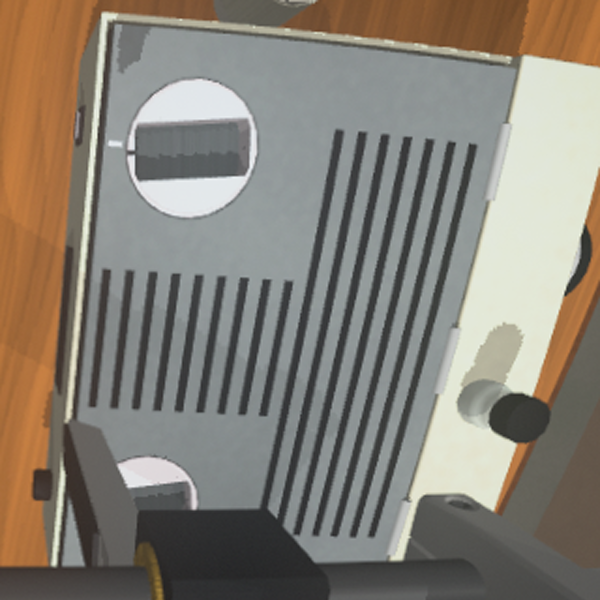

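The left index tick sits about 8° short of the cover's mark, and the right one is probably similar. Turning back while still pressing dragged the locks back through floor friction. I'll redo the last bit on each lock, and this time take off the pressure before backing out.

```bash
python3 -m pendant '[[0.485,0.715,0,0,0,-0.15,0.15],[0.485,0.715,0,0,0,-0.15,0.15],[0.485,0.715,0,0,0,-0.15,0.15],[0.485,0.715,0,0,0,-0.15,0.15],[0.485,0.715,0,0,0,-0.15,0.15],[0,0,0,0,0,0,0.15]]'; python3 -m pendant '[[0,0,-0.9,0,0,0,0.15],[0,0,-0.9,0,0,0,0.15],[0,0,-0.9,0,0,0,0.15],[0,0,-0.9,0,0,0,0.15],[0,0,-0.4,0,0,0,0.15],[0,0,-0.3,0,0,0,0.15],[0,0,-0.2,0,0,0,0.15],[0,0,0,0,0,0,0.15]]'
```

```text
time_s: 19.4
ee_pos: [0.5317, 0.1041, 0.273]
ee_rot: [2.903, 1.568, 2.994]
force: [-0.8, -0.2, -0.1]
gripper_width: 0.425
time_s: 20.2
ee_pos: [0.5306, 0.1023, 0.0941]
ee_rot: [3.131, 1.57, -3.064]
force: [0.2, 0.0, 0.3]
gripper_width: 0.425
```

```bash
python3 -m pendant '[[0.03,0.02,-0.25,0,0,0,0.15],[0,0,-0.2,0,0,0,0.15],[0,0,-0.14,0,0,0,0.15],[0,0,-0.035,0,0,0,0.15],[0,0,0,0,0,0,0.15]]'|egrep 'pos|force'; for i in 1 2; do python3 -m pendant '[[0,0,-0.03,0,0,0,0.15],[0,0,0,0,0,0,0.15]]' | egrep 'pos|force'; done; python3 -c "
from h import *
print(yaw(tool()[1]))"
```

```text
ee_pos: [0.5322, 0.1039, 0.0697]
force: [-0.3, 0.9, -0.3]
ee_pos: [0.5326, 0.1038, 0.0692]
force: [-0.6, -0.8, 2.4]
ee_pos: [0.5327, 0.1039, 0.0681]
force: [-1.8, 0.3, 5.9]
5.104946777490208
```

```bash
q(){ python3 -c "
from h import *
st,T=tool();print(yaw(T),st['wrist_torque'][2],st['force'])"; }
python3 -m pendant '[[0,0,0,0,0,-0.6,0.15],[0,0,0,0,0,-0.6,0.15],[0,0,0,0,0,-0.6,0.15],[0,0,0,0,0,0,0.15]]'>/dev/null;q
for i in 1 2 3 4; do python3 -m pendant '[[0,0,0,0,0,-0.25,0.15],[0,0,0,0,0,0,0.15]]'>/dev/null;q;done
```

```text
-7.255843726692107 -0.004077598536715368 [ 0.44495871 -2.03070151  4.9376672 ]
-8.997001168938787 0.023063678764721818 [ 0.21259361 -4.05193035  5.24269222]
-10.615988192311278 0.5339743053940164 [ 0.25221489 -4.53807411  5.52928765]
-12.137806291987618 1.497781019290957 [ 0.84314271 -4.54113518  5.89675769]
-13.633722805702758 2.697838023106856 [-0.51485795 -4.63010464  6.32872073]
```

```bash
q(){ python3 -c "
from h import *
st,T=tool();print(yaw(T),st['wrist_torque'][2],st['force'],st['ee_pos'])"; }
python3 -m pendant '[[0,0,0,0,0,0.4,0.15],[0,0,0,0,0,0,0.15]]'>/dev/null;q
python3 -m pendant '[[0,0,0.06,0,0,0,0.15],[0,0,0.04,0,0,0,0.15],[0,0,0,0,0,0,0.15]]'>/dev/null;q
python3 -m pendant '[[0,0,0,0,0,0.5,0.15],[0,0,0,0,0,0.5,0.15],[0,0,0.2,0,0,0,0.15],[0,0,0.5,0,0,0,0.15],[0,0,0.6,0,0,0,0.15],[0,0,0,0,0,0,0.15]]'>/dev/null;q
```

```text
-11.187483475637695 0.7910601853023825 [-1.24872619 -5.35917931  6.48677969] [0.53281988 0.10277787 0.06808894]
-11.248478241345712 0.7859102433303206 [ 7.09012044 -4.93809502 -7.39932897] [0.53263168 0.10276823 0.06972476]
-4.5841485996070785 0.0016843957308256361 [0.03785718 0.80634376 0.94154642] [0.53468173 0.1041446  0.12686721]
```

```bash
python3 -m pendant '[[0.085,-0.81,0,0,0,0.17,0.15],[0.085,-0.81,0,0,0,0.17,0.15],[0.085,-0.81,0,0,0,0.17,0.15],[0.085,-0.81,0,0,0,0.17,0.15],[0.085,-0.81,0,0,0,0.17,0.15],[0.085,-0.81,0,0,0,0.17,0.15],[0.085,-0.81,0,0,0,0.17,0.15],[0.085,-0.81,0,0,0,0.17,0.15]]'|grep pos; python3 -m pendant '[[0,0,0,0,0,0,0.15],[0,0,0,0,0,0,0.15]]'|grep pos
python3 - <<'E'
from h import *
s=wrist('w9');print()
E
```

```text
ee_pos: [0.5588, -0.1562, 0.122]
ee_pos: [0.5588, -0.1552, 0.1221]
24.4 [ 0.55879047 -0.15523604  0.12210026] yaw 4.714157638228334
```

```bash
python3 -m pendant '[[0.08,-0.02,-0.4,0,0,0,0.15],[0,0,-0.4,0,0,0,0.15],[0,0,-0.3,0,0,0,0.15],[0,0,-0.15,0,0,0,0.15],[0,0,-0.05,0,0,0,0.15],[0,0,0,0,0,0,0.15]]'|egrep 'pos|force'; for i in 1 2; do python3 -m pendant '[[0,0,-0.03,0,0,0,0.15],[0,0,0,0,0,0,0.15]]' | egrep 'pos|force'; done
```

```text
ee_pos: [0.5626, -0.1561, 0.0711]
force: [-0.5, 0.1, 0.7]
ee_pos: [0.563, -0.1564, 0.0707]
force: [0.8, 0.2, 0.5]
ee_pos: [0.5631, -0.1565, 0.0694]
force: [1.0, -0.1, 1.1]
```

```bash
q(){ python3 -c "
from h import *
st,T=tool();print(yaw(T),st['wrist_torque'][2],st['force'])"; }
python3 -m pendant '[[0,0,-0.035,0,0,0,0.15],[0,0,0,0,0,0,0.15]]' >/dev/null;q
python3 -m pendant '[[0,0,0,0,0,-0.6,0.15],[0,0,0,0,0,-0.6,0.15],[0,0,0,0,0,-0.6,0.15],[0,0,0,0,0,0,0.15]]'>/dev/null;q
for i in 1 2 3 4; do python3 -m pendant '[[0,0,0,0,0,-0.25,0.15],[0,0,0,0,0,0,0.15]]'>/dev/null;q;done
```

```text
4.823318120102531 -0.02672938064950504 [0.147642   0.64939671 5.65292072]
-7.538370947621682 -0.022080082027180432 [-0.10367252 -0.12534057  4.97062738]
-9.258418436478115 0.13119294375117976 [1.57330362 2.61294753 5.01226432]
-10.871525193711939 0.7044975685848874 [2.13197719 3.49149191 5.27641892]
-12.403525921184135 1.671808141049888 [2.12764395 3.80821396 5.3491718 ]
-13.907691275895951 2.8512975293436336 [3.45419744 3.85785736 4.59603815]
```

Right lock is at its stop. I unload, lift out, and move to the earlier viewing place.

```bash
python3 -m pendant '[[0,0,0,0,0,0.45,0.15],[0,0,0,0,0,0,0.15],[0,0,0.06,0,0,0,0.15],[0,0,0.04,0,0,0,0.15],[0,0,0,0,0,0.5,0.15],[0,0,0,0,0,0.5,0.15],[0,0,0.2,0,0,0,0.15],[0,0,0.5,0,0,0,0.15]]'|egrep 'pos|force'; python3 -m pendant '[[0,0,0.8,0,0,0,0.15],[0,0,0.8,0,0,0,0.15],[-0.6,0.3,0.8,0,0,0.3,0.15],[-0.6,0.3,0.7,0,0,0.3,0.15],[-0.6,0.3,0.7,0,0,0.3,0.15],[-0.6,0.3,0,0,0,0.3,0.15],[-0.6,0.3,0,0,0,0.3,0.15],[-0.4,0,0,0,0,0.3,0.15]]'|egrep 'pos|force'; python3 -m pendant '[[0,0.5,0,0,0,0.2,0.15],[0,0.5,0,0,0,0,0.15],[0,0,0,0,0,0,0.15],[0,0,0,0,0,0,0.15]]'|egrep 'time|pos|force'
python3 - <<'E'
from h import *
s=wrist('w10x')
a=snapshot('top')
save(np.hstack([cv2.resize(s['pixels'][:400,340:640],(450,600),interpolation=2),cv2.resize(a['pixels'][95:275,215:350],(350,467),interpolation=2)[-467:].copy() if 0 else np.vstack([cv2.resize(a['pixels'][205:265,255:325],(350,300),interpolation=2),cv2.resize(a['pixels'][192:252,355:425],(350,300),interpolation=2)])]),'w10')
E
```

```text
ee_pos: [0.5605, -0.1555, 0.0974]
force: [-0.3, -0.8, -0.2]
ee_pos: [0.4252, -0.0952, 0.2518]
force: [0.2, 0.0, -0.1]
time_s: 28.85
ee_pos: [0.4265, -0.0564, 0.2516]
force: [-0.2, 0.1, 0.5]
28.85 [ 0.42647657 -0.0563925   0.25155579] yaw 9.282808795377786
```

View pics/w10.png

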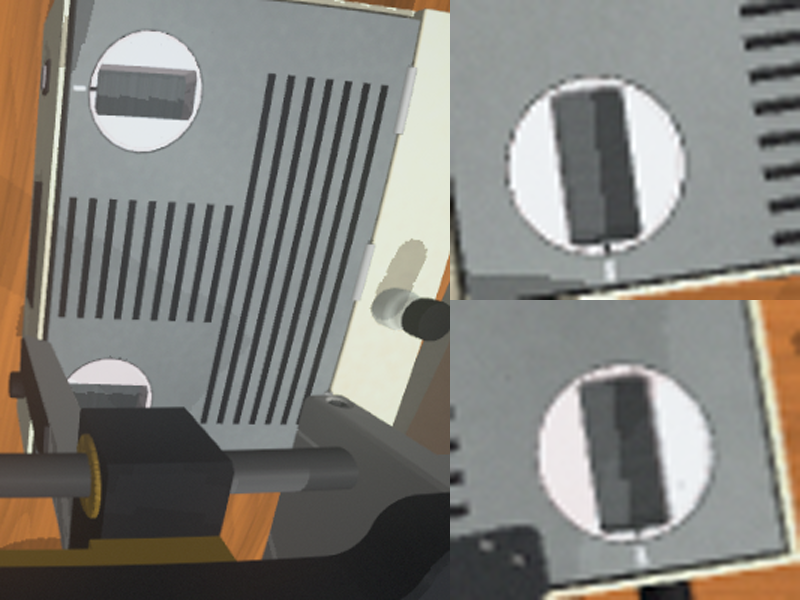

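Both dial ticks now line up with the cover's marks: left at (608,255), right at (638,545). One last numeric check, then I hand in.

Run:
```python
from h import *
import pickle
a=snapshot('top');g=a['pixels'].min(2);o=pickle.load(open('s.pkl','rb'))[0]['pixels']
for n,(u,v) in dict(L=(284,237),R=(390,222)).items():
    p=np.argwhere(g>185)[:,::-1].astype(np.int32);p=p[np.hypot(*(p-[u,v]).T)<20];h=cv2.convexHull(p)
    mm=np.zeros(g.shape,np.uint8);cv2.drawContours(mm,[h],-1,255,-1);mm=cv2.erode(mm,np.ones((3,3)))
    kk=max(cv2.findContours(((g<150)&(mm>0)).astype(np.uint8),cv2.RETR_EXTERNAL,cv2.CHAIN_APPROX_NONE)[0],key=cv2.contourArea)
    q=np.array([plane(a,*x,.12) for x in cv2.boxPoints(cv2.minAreaRect(kk))])
    E=max([q[1]-q[0],q[2]-q[1]],key=np.linalg.norm);print(n,np.degrees(np.arctan2(E[1],E[0]))%180)
for (u,v) in ((227,218),(334,127),(442,205)):
    print(np.abs(a['pixels'][v-16:v+17,u-14:u+15].astype(int)-o[v-16:v+17,u-14:u+15]).mean())
print(state()['force'],state()['time_s']);hand_in()
```

```text
L 7.074793286420402
R 6.30321983736485
4.600139324277255
3.5896900034831067
3.2615813305468477
[ 0.40375929 -0.83602318 -0.1978035 ] 29.0
the job is handed in; nothing more can be done
```

Both locks are home and the cover stays shut by itself. I handed the job in at 29.0 s with the robot clear of everything.

**How it went:** I did the left lock and then the right. For each I put the fingertips in the slot, pressed the cover to its hard stop with about 5–10 N, and turned clockwise until the torque rose sharply at the stop.

**What went wrong:**
- **First try on each lock:** turning back while still pressing dragged both locks about 6–10° off their stops. I saw this in the pictures and turned both to the stop again. The second time I took the pressure off before backing out.
- **Finger length:** the fingertips touched the slot floor about 33 mm lower than the reported tool position implied. I found the floor by contact instead.
- **Upward pull on the left lock:** when I backed out the second time, wall friction pulled upward with about 7 N. The lock was already home, and I did not see the cover lift.

**Last checks:**
- **Locks:** the slots measured 7.1° (left) and 6.3° (right), against about 6.9° for fully locked. The tick marks on both dials line up with the marks on the cover.
- **Cover:** it looked flush in the picture I took after the first pass with the hand away. I did not measure its height again after the second turning.
- **Bottle, jar and model car:** they show no visible change in the top view compared with the start.

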